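# Hitch the toy trailer to the tractor

### The arm

A 6-joint arm with a two-finger parallel gripper is mounted at the origin on the work surface. World frame = base frame: x ahead of the robot, y to its left, z up, the work surface at z = 0. Lengths are in mm, angles in degrees, forces in N, time in s.
With the tool pointing down it reaches from about 350 to 850 mm from the base axis. Payload 8.1 kg.
Tool frame: the origin (TCP) lies between the finger pads; the fingertips stand 22 mm ahead of it and the grasp point (between the pads) lies 3 mm ahead of it; z points along the fingers, y is the line along which they close (so a half turn about z gives the same grasp; the last joint's range is limited). The gripper opens to 85 mm and grips with 20 to 120 N. Pads are 22 mm wide; open, the fingers measure 114 mm over their backs; the gripper's body (76 mm by 85 mm) begins 54 mm behind the grasp point. The pads swing forward as they close: fully open they stand 13 mm farther back than shut.
Start: joints at [58.247, 7.471, 85.268, -0, 87.261, -4.893], TCP at [271.07, 535.282, 253.292] pointing down, gripper open.
Joint ranges: [-169.43, 169.43], [-51.17, 129.36], [1.28, 143.12], [-76.62, 256.62], [0, 156.53], [-152.29, 152.29]. Speed limits (degrees/s): [136.94, 136.94, 159.86, 180, 180, 180].

### API

Orientations are given as [roll, pitch, yaw] about the fixed x, y, z axes, in that order (R = Rz(yaw) Ry(pitch) Rx(roll)).
In Python, from bench import r, vision gives the robot as it stands.
- The arm moves only by the tool step_arm, never from a script. Its argument "targets" is a list that holds one entry, the list of rows, each a list of 6 numbers: the shift along the world's x, y, z in mm, then the turn, a rotation vector about the world's x, y, z in rad. In form: [[[x, y, z, rx, ry, rz], ...]]. A call has 1 to 12 rows; each row is the pose to reach, as a shift and turn from the pose commanded when the call began; what a row does not reach only later rows make up. A row lasts 1/12 s, in which the tool goes at most 41.7 mm and 7.16 degrees, less where a joint would pass 70% of its speed; a pose out of reach is approached as far as the arm can. A call with a gripper value outside its range is refused whole. "fingers" is the gripper's target within -1 to 1 (shut at 1, half-way at 0, fully open at -1), set as the call begins (left out, the last holds). The fingers move at their own pace and stop on an object; "newtons" is the grip in N (left out, the last holds). Time passes only in rows, so rows that repeat a pose let the fingers close. It gives the time, the measured TCP pose, the force, the opening and the grip force at its end, in the units of the state.
- r.sense(): the state, without advancing time (a new reading comes with each control period).
- vision.snapshot(name): name is "scene" or "side" or "wrist"; returns a dict with "img" (480x640x3 uint8, blue, green, red), "mtx" (3x3 intrinsics, pixels), "eye" and "attitude" of the camera in the world. Camera axes: x right, y up, looking along -z (the intrinsics and any distortion apply to the point x, -y, -z); pixel columns grow to the right and rows downward; lengths in mm; the calibration is good to about 2 mm. A picture is of the moment at which its call begins. There is no depth.
- r.hand_in(): hands the job in; it is judged then, once.
The state is a dict: "time": time; "joint_pos": joint angles; "qd": joint speeds; "joint_efforts": joint torques, N m; "tool_pos": TCP position; "tcp_rot": TCP orientation; "ft_force": force on the tool from outside, world axes, zero at the start; "wrist_torque": the same for the moment, N m; "finger_gap": finger opening in mm; "grip_force": force on a finger pad.
Only numpy, scipy, OpenCV 4.12 (cv2) and the standard library are available. Lean on these libraries where they do the work, as an engineer would, in place of code of your own. Each camera call takes 0.05 s, during which the arm holds its last target. There are 200 camera calls.

### The job

Hitch the wooden toy trailer to the toy tractor: raise the trailer's coupler handle right up, set the coupler over the tractor's tow ball and press it down firmly but gently (about 15 N of push on the drawbar, never over 20 N on the ball) until the ball is fully home, hold it pressed for a second, then press the handle right down to lock it. Leave the trailer hitched and standing on its wheels, and do not disturb the other things on the worktop.

Things in the scene. Friction and masses are not known exactly. Their poses are not given: they have to be found in the camera images.
- rear (a point): Middle of the rear end of the toy tractor's chassis, 46 mm above the table; x = forwards, z up. The tractor is fixed, 140 mm tall, on a 200 x 130 mm pine plinth. The tow ball stands behind it on a swinging drawbar: 24 mm steel ball, 8 mm neck, flat plate 27 mm below its centre. The drawbar yields sideways at about 1 N; up and down it is firm.
- hitch (a point): Nominal centre of the tow ball, 58 mm behind rear and 56 mm above the table; axes as the tractor. NOT EXACT: the ball's height is clamped by hand and the drawbar swings, so the real ball centre is up to 12 mm higher or lower and up to 4 mm to either side of this point. Find it by feel.
- ball (a joint): How far the tow ball has been pushed down on its stiff rubber cushion: 0 = unloaded, negative = pushed down, in m; it sinks 1 mm for each 6 N of downward load and springs back. Tells nothing of the height at which the ball is clamped.
- trailer: Loose wooden trailer, 0.3 to 0.5 kg, 325 mm long behind the socket, 148 mm wide. Origin on the table below the socket; x = forwards, y = left, z up. Stands on two turning wheels (axle 245 mm behind the socket, 26 mm up) and a round prop foot 56 mm behind the socket, so the coupler must be lifted over the ball; hitched, the prop hangs clear. Its centre of mass lies between the grip and the axle.
- socket (a point): Centre of the socket in the steel coupler at the trailer's front, where the ball's centre lies when home against the flat roof 12.5 mm above; axes as the trailer. Eight-sided bore 27 mm across, open below, lower rim 4 mm below this point; coupler 39 mm wide, top 18.5 mm above. 40 mm above the table when standing free.
- grip (a point): Where to hold the trailer (grip of 20 to 30 N, so that it can pitch between the pads): middle (half-way up) of the free wooden drawbar, 105 mm behind and 6 mm above the socket; axes as the trailer. Drawbar 18 mm wide, 20 mm high, top 56 mm above the table. A steel weight begins 25 mm further back, the tray (top 86 mm above the table) 60 mm further back. Handle down, its barrel lies 11 mm ahead of here.
- hinge (a point): Point on the handle's hinge axis (the trailer's y axis), 24 mm behind and 18 mm above the socket centre; axes as the trailer.
- barrel (a point): Centre of the cross-bar (black barrel, 14 mm thick, 26 mm long across the trailer) at the free end of the coupler handle, turning freely on its pin; pinch it by its two flat ends from above. 70 mm behind and 12 mm above the hinge when down; moves on a 71 mm circle about the hinge. A flat bar 10 mm wide joins it to the hinge.
- handle (a joint): Handle angle in rad: 0 = down along the drawbar, locked; grows as the barrel rises and swings forward, 1.57 upright, stop at 1.75. Stiff hinge (about 0.8 N at the barrel), stays where left. Its tongue bars the socket when down; above 0.6 the socket is open. Over a ball it goes fully down only if the ball is home, the tongue then lying under it.

How it is judged (in metres and radians):
On the way, in this order (a step that is already met when the one before it is completed fails the run):
1. the coupler handle is raised right up (above 1.2 rad) (value of joint handle above 1.2 rad), for 0.2 s.
2. with the handle still up, the coupler is over the ball and pressed down on it with at least 6 N (the ball sinks 1 mm on its cushion), and held so (value of joint handle above 0.7 rad and value of joint ball below -0.001 m and horizontal distance between socket and hitch below 0.013 m and z of socket in the frame of hitch between -0.018 and 0.016 m), for 0.8 s.
At the end, for the whole second after the job is handed in: Handle within 0.08 rad of fully down with the ball home in the socket; socket centre within 13 mm sideways, at most 18 mm below and 16 mm above the nominal ball centre (ball uncertainty included); trailer upright within 0.2 rad and at rest (value of joint handle below 0.08 rad and horizontal distance between socket and hitch below 0.013 m and z of socket in the frame of hitch between -0.018 and 0.016 m and linear speed of trailer below 0.02 m/s and angle between socket's own z axis and vertical below 0.2 rad); the robot touches nothing.
It fails at once if the trailer bears on the tractor or its ball with more than 20 N (contact force between trailer and tractor above 20 N).
It fails at once if the trailer is tipped over (tilt above 0.6 rad) (angle between socket's own z axis and vertical above 0.6 rad).
It fails at once if a bystander is moved by more than 30 mm (distance of any of stick_jar, brush_rest, pot_stack, sharpener, pot, mug, brush from where it was at the start of the episode above 0.03 m).
It also fails if it takes over 72 s, if anything falls off the work surface, if the arm or the gripper's body presses on something with over 40 N, if the wrist force passes 120 N, or if a joint passes its speed limit or range.

## Working session

There is one attempt and no reset: what is moved stays moved. The work goes in short steps, Python scripts to look and compute and a tool call to move; the robot and the scene stay as the last step left them, time stands still between calls to the robot, and variables do not carry over. Pictures are saved under pics/ and viewed, at most 10 in all, crops included, and the job is handed in when it is done.

Besides the shell and the picture viewer there is one more tool, called after "Call:" in YAML: its name, and indented under it one key for each argument. step_arm: Moves the arm, as the interface text tells. Its arguments: {"type":"object","properties":{"targets":{"type":"array"},"fingers":{"type":"number"},"newtons":{"type":"number"}},"required":["targets"]}

```bash
ls; mkdir -p pics
python3 - <<'E'
from bench import r, vision
import cv2,json,numpy as np
s=r.sense();print(s)
for n in ("scene","side","wrist"):
    d=vision.snapshot(n);cv2.imwrite(f"pics/{n}0.png",d["img"]);print(n,d["mtx"],d["eye"],d["attitude"],[k for k in d])
E
```

```text
pics
{'time': 0.0, 'joint_pos': array([ 5.82465067e+01,  7.51443118e+00,  8.53301426e+01,  2.50928076e-04,
        8.72612658e+01, -4.89337975e+00]), 'qd': array([-0.03540412, -0.00786054, -0.0737459 , -0.01306731,  0.02029109,
       -0.02689991]), 'joint_efforts': array([-2.51563026e-03, -5.69383264e+01, -5.00552559e+01, -4.25537492e-04,
        1.47849019e-02, -3.02324872e-05]), 'tool_pos': array([270.799434  , 534.83948509, 252.24317606]), 'tcp_rot': array([-1.79894568e+02, -9.27800559e-03,  1.53139866e+02]), 'ft_force': array([-0.28502737,  0.11957448,  0.55973439]), 'wrist_torque': array([0.02593809, 0.01704006, 0.05874224]), 'grip_force': 0.0, 'finger_gap': 85.6051595900384}
scene [[585.95597898   0.         320.22184338]
 [  0.         585.95597898 246.11575572]
 [  0.           0.           1.        ]] [978.36716431 368.31436555 470.89889226] [ 53.83552754  -0.40501469 131.69923159] ['img', 'mtx', 'eye', 'attitude']
side [[440.70876552   0.         326.38802367]
 [  0.         440.70876552 238.52766562]
 [  0.           0.           1.        ]] [ 522.38192221 -446.41144411  524.05169327] [47.18876569  0.21124825 -6.50077346] ['img', 'mtx', 'eye', 'attitude']
wrist [[370.40853539   0.         318.25010189]
 [  0.         370.40853539 231.16373885]
 [  0.           0.           1.        ]] [205.64596273 568.00049269 372.53111506] [-16.47688636   0.13112225  63.11356128] ['img', 'mtx', 'eye', 'attitude']
```

View pics/scene0.png

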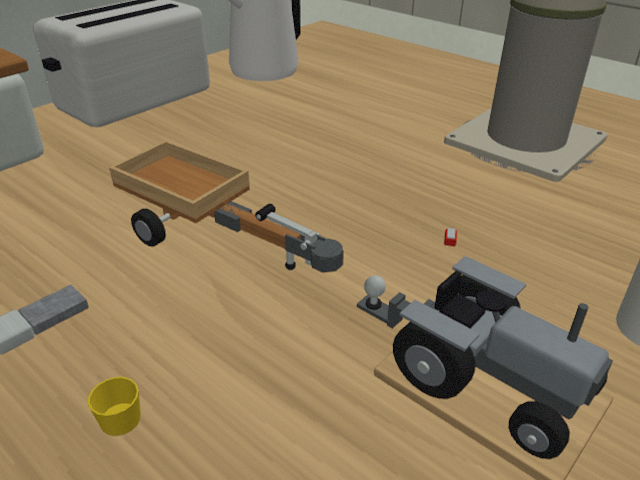

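View pics/side0.png

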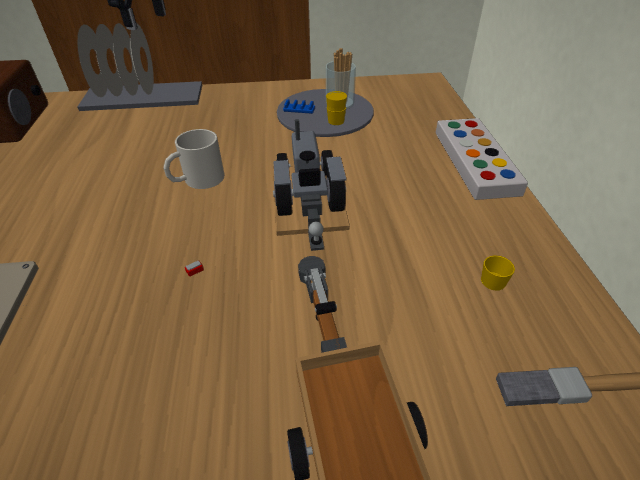

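The scene view shows the tow ball at about (374,287), coupler (327,255), barrel (265,212) and the tray at the left. The side view shows the ball at (316,229), coupler (312,268), barrel (326,308) and the tray below. I'll zoom in for sharper pixel positions.

```bash
cat > h.py <<'E'
import numpy as np, cv2
from scipy.spatial.transform import Rotation as Ro
from bench import r, vision
def cam(d): return d["mtx"],np.array(d["eye"]),Ro.from_euler("xyz",d["attitude"],degrees=True).as_matrix()
def ray(d,p):
    K,e,R=cam(d); v=np.linalg.inv(K)@[p[0],p[1],1]; v=R@(v*[1,-1,-1]); return e,v/np.linalg.norm(v)
def plane(d,p,z):
    e,v=ray(d,p); return e+v*(z-e[2])/v[2]
def tri(d1,p1,d2,p2):
    a,u=ray(d1,p1);b,v=ray(d2,p2)
    t=np.linalg.lstsq(np.c_[u,-v],b-a,rcond=None)[0]
    x,y=a+u*t[0],b+v*t[1]; return (x+y)/2,np.linalg.norm(x-y)
def proj(d,P):
    K,e,R=cam(d); q=R.T@(np.array(P)-e); q=K@(q*[1,-1,-1]); return q[:2]/q[2]
E
cat > /dev/null
python3 - <<'E'
from h import *
import pickle
D={n:vision.snapshot(n) for n in("scene","side")}
pickle.dump(D,open("d0.pkl","wb"))
a=cv2.resize(D["scene"]["img"][130:330,100:420],None,fx=2.5,fy=2.5,interpolation=cv2.INTER_CUBIC)
b=cv2.resize(D["side"]["img"][210:360,260:460],None,fx=4,fy=4,interpolation=cv2.INTER_CUBIC)
cv2.imwrite("pics/z1.png",a);cv2.imwrite("pics/z2.png",b)
print(tri(D["scene"],(374,287),D["side"],(316,229)),tri(D["scene"],(265,212),D["side"],(326,308)))
for p in((277,232),(349,227)):print(plane(D["side"],p,10))
E
```

```text
(array([564.71636552,  84.27237643,  51.71759483]), np.float64(1.1959933244074086)) (array([560.79977658, -92.28438648,  71.67922562]), np.float64(0.5648840242349428))
[499.61506955 131.90313649  10.        ]
[626.36763791 130.2271872   10.        ]
```

View pics/z1.png

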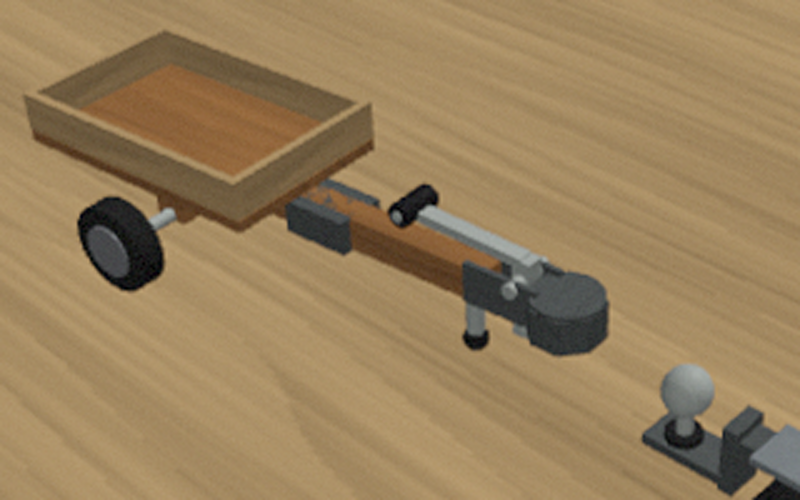

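View pics/z2.png

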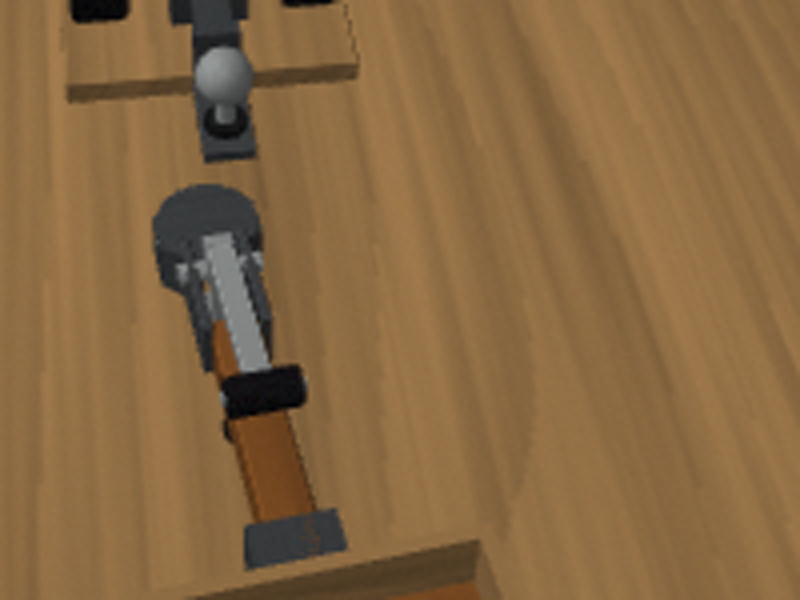

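Zoomed views: ball at scene (374.5,286.1) / side (315.6,228.1); barrel at (264.9,211.7) / (325.6,307.4); coupler top at (326.9,247.7) / (311.1,265.1); tray front top corners at scene (194.5,202.9), (248.5,171).

Run:
```python
from h import *
import pickle
np.set_printoptions(precision=1,suppress=True)
D=pickle.load(open("d0.pkl","rb"));S,I=D["scene"],D["side"]
ball=tri(S,(374.5,286.1),I,(315.6,228.1));bar=tri(S,(264.9,211.7),I,(325.6,307.4));cp=tri(S,(326.9,247.7),I,(311.1,265.1))
print("ball",ball,"barrel",bar,"coupler top",cp, plane(S,(326.9,247.7),58.5),plane(I,(311.1,265.1),58.5))
v=cp[0]-bar[0];print("yaw from coupler-barrel",np.degrees(np.arctan2(v[1],v[0])),np.hypot(*v[:2]))
c=[plane(S,p,86) for p in((194.5,202.9),(248.5,171),(110.5,168.1),(166.1,142.5))];print(np.array(c))
c=np.array(c)
w=c[0]-c[2];w2=c[1]-c[3];print([np.degrees(np.arctan2(q[1],q[0])) for q in(w,w2)],np.linalg.norm(w),np.linalg.norm(c[0]-c[1]),(c[0]+c[1])/2)
t=[plane(I,p,86) for p in((302,361),(379,346))];print(t)
# plinth rear edge + tractor sides
for p in((68,101),(357,78),(357,66),(68,87)): q=((p[0]+.5)/4-.5+260,(p[1]+.5)/4-.5+210);print(plane(I,q,0 if p[1] in(101,78) else 10))
```

```text
ball (array([564.3,  84.7,  53.1]), np.float64(1.5715146554211492)) barrel (array([560.7, -92.1,  72.3]), np.float64(1.3460009964844273)) coupler top (array([549.3,   1.1,  56.1]), np.float64(0.6283140380385253)) [552.2   3.2  58.5] [548.9  -1.   58.5]
yaw from coupler-barrel 96.93384016155942 93.80172152250506
[[ 620.2 -155.    86. ]
 [ 520.3 -165.6   86. ]
 [ 640.7 -309.2   86. ]
 [ 543.2 -317.6   86. ]]
[np.float64(97.54531744419262), np.float64(98.57594757518957)] 155.58930848812923 100.51028792927046 [ 570.3 -160.3   86. ]
[array([ 524.1, -174.7,   86. ]), array([ 614.1, -165.4,   86. ])]
[498.3 135.6   0. ]
[627.3 135.8   0. ]
[626.5 132.6  10. ]
[499.  133.6  10. ]
```

Call:
step_arm:
  targets:
    - [[24, -52, 0, 0, 0, -0.08], [48, -104, 0, 0, 0, -0.16], [72, -156, 0, 0, 0, -0.24], [97, -209, 0, 0, 0, -0.32], [121, -261, 0, 0, 0, -0.4], [145, -313, 0, 0, 0, -0.48], [169, -365, 0, 0, 0, -0.56], [193, -418, 0, 0, 0, -0.64], [217, -470, 0, 0, 0, -0.72], [242, -522, 0, 0, 0, -0.8], [266, -575, 0, 0, 0, -0.88], [290, -627, 0, 0, 0, -0.969]]
  fingers: -0.3
  newtons: 25

```text
time: 1.25
tool_pos: [481.4, 79.5, 253.5]
tcp_rot: [180.0, -0.0, 97.4]
ft_force: [0.4, 0.2, -0.3]
finger_gap: 55.3
grip_force: 0.0
```

Call:
step_arm:
  targets:
    - [[16, -34, 0, 0, 0, 0], [32, -68, 0, 0, 0, 0], [48, -103, 0, 0, 0, 0], [64, -137, 0, 0, 0, 0], [80, -171, -10, 0, 0, 0], [80, -171, -50, 0, 0, 0], [80, -171, -90, 0, 0, 0], [80, -171, -125, 0, 0, 0], [80, -171, -125, 0, 0, 0], [80, -171, -125, 0, 0, 0]]

```text
time: 2.08
tool_pos: [559.0, -89.0, 126.3]
tcp_rot: [-179.7, -0.1, 97.6]
ft_force: [0.6, 0.8, 0.7]
finger_gap: 55.6
grip_force: 0.0
```

Run:
```python
from h import *
s=r.sense();print(s["time"],s["tool_pos"],s["tcp_rot"],s["ft_force"],s["joint_pos"])
a=[vision.snapshot(n)["img"] for n in("wrist","side")]
cv2.imwrite("pics/w1.png",cv2.resize(np.hstack([a[0][:,120:520],a[1][150:390,220:420].repeat(2,0).repeat(2,1)]),None,fx=1,fy=1))
```

```text
2.0833 [559.04148167 -89.02773073 126.30420269] [-1.79699672e+02 -1.22758910e-01  9.76170062e+01] [0.62463687 0.75592886 0.74074533] [-1.42389494e+01  8.07352212e+00  9.82262613e+01  2.21513039e-03
  7.40246581e+01 -2.18568930e+01]
```

View pics/w1.png

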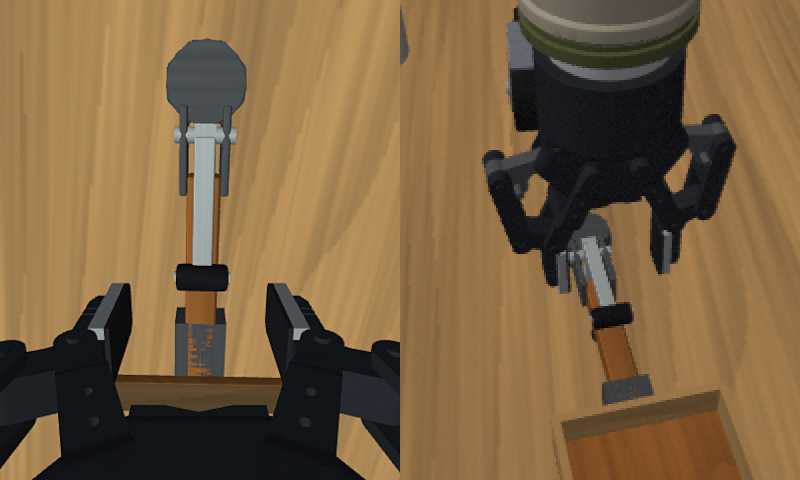

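The wrist view shows the barrel at (322,277) and the coupler centre at (326.5,78), with the trailer aligned with the gripper to a degree or so.

Run:
```python
from h import *
np.set_printoptions(precision=1,suppress=True)
d=vision.snapshot("wrist")
b=plane(d,(322,277),70);c=plane(d,(326.5,78),58.5);print(b,c)
v=c-b;print(np.degrees(np.arctan2(v[1],v[0])),np.hypot(*v[:2]))
g=plane(d,((187+224)/2+120,312),56);print(g)
s=r.sense();print(s["tool_pos"],s["ft_force"])
```

```text
[564.5 -96.   70. ] [553.4   2.5  58.5]
96.43172379020189 99.13088041906539
[ 570.5 -123.9   56. ]
[563.1 -89.8 131.9] [ 0.7 -0.4  1. ]
```

```bash
cat > wr.py <<'E'
from h import *
np.set_printoptions(precision=1,suppress=True)
d=vision.snapshot("wrist");s=r.sense();print(s["time"],s["tool_pos"])
im=d["img"];hsv=cv2.cvtColor(im,cv2.COLOR_BGR2HSV)
m=(hsv[...,2]<70).astype(np.uint8);m[:,:280]=0;m[:,370:]=0;m[310:]=0;m[:220]=0
n,_,st,ce=cv2.connectedComponentsWithStats(m);k=1+np.argmax(st[1:,4]);print("barrel px",st[k],ce[k])
m2=((hsv[...,1]<70)&(hsv[...,2]<130)).astype(np.uint8);m2[110:]=0;m2[:,:250]=0;m2[:,400:]=0
n,_,st,c2=cv2.connectedComponentsWithStats(m2);j=1+np.argmax(st[1:,4]);x,y,w,h,_=st[j];print("coupler",st[j])
cc=(x+w/2-.5,y+w/2-.5)
b=plane(d,ce[k],72);c=plane(d,cc,58.5);v=c-b;print(b,c,np.degrees(np.arctan2(v[1],v[0])),np.hypot(*v[:2]))
E
python3 wr.py
```

```text
2.2833 [563.2 -89.8 132. ]
barrel px [ 288  257   51   28 1278] [312.8 270.4]
coupler [ 277   37   79   73 4798]
[559.9 -92.6  72. ] [549.    2.6  58.5] 96.52812658061679 95.80824849054426
```

Call:
step_arm:
  targets:
    - [[-2.5, -2.5, -20, 0, 0, -0.015], [-2.5, -2.5, -45, 0, 0, -0.015], [-2.5, -2.5, -58, 0, 0, -0.015], [-2.5, -2.5, -58, 0, 0, -0.015], [-2.5, -2.5, -58, 0, 0, -0.015], [-2.5, -2.5, -58, 0, 0, -0.015]]

```text
time: 2.78
tool_pos: [559.8, -92.2, 72.2]
tcp_rot: [179.9, 0.1, 96.8]
ft_force: [0.5, -0.3, 0.6]
finger_gap: 55.5
grip_force: 0.0
```

Call:
step_arm:
  targets:
    - [[0, 0, 0, 0, 0, 0], [0, 0, 0, 0, 0, 0], [0, 0, 0, 0, 0, 0], [0, 0, 0, 0, 0, 0], [0, 0, 0, 0, 0, 0], [0, 0, 0, 0, 0, 0]]
  fingers: 1
  newtons: 22

```text
time: 3.28
tool_pos: [559.0, -92.3, 70.8]
tcp_rot: [179.9, 0.0, 96.8]
ft_force: [1.9, -1.0, 0.4]
finger_gap: 25.4
grip_force: 25.4
```

Call:
step_arm:
  targets:
    - [[-0.2, 2.1, 8.6, 0, 0, 0], [-0.6, 5.2, 17, 0, 0, 0], [-1.1, 9.3, 25, 0, 0, 0], [-1.7, 14.3, 32, 0, 0, 0], [-2.4, 20.3, 39, 0, 0, 0], [-3.2, 26.8, 44.6, 0, 0, 0], [-4, 34.3, 49.5, 0, 0, 0], [-5, 42.2, 53.5, 0, 0, 0], [-6, 50.5, 56.4, 0, 0, 0], [-7, 59.2, 58.2, 0, 0, 0], [-8, 68, 59, 0, 0, 0], [-9.1, 76.9, 58.6, 0, 0, 0]]

```text
time: 4.28
tool_pos: [549.3, -14.2, 129.0]
tcp_rot: [180.0, 0.0, 96.8]
ft_force: [0.2, -2.0, -1.5]
finger_gap: 25.4
grip_force: 25.2
```

Call:
step_arm:
  targets:
    - [[0, 0, 0, 0, 0, 0], [0, 0, 0, 0, 0, 0], [0, 0, 0, 0, 0, 0], [0, 0, 0, 0, 0, 0]]

```text
time: 4.62
tool_pos: [549.4, -15.3, 128.8]
tcp_rot: [-180.0, -0.0, 96.8]
ft_force: [-0.1, 0.4, -1.2]
finger_gap: 25.3
grip_force: 25.3
```

Run:
```python
from h import *
s=r.sense();print(s["time"],s["tool_pos"],s["ft_force"])
d=vision.snapshot("side");e=vision.snapshot("scene")
cv2.imwrite("pics/a1.png",np.hstack([d["img"][150:450,220:420].repeat(2,0).repeat(2,1),e["img"][100:400,180:380].repeat(2,0).repeat(2,1)]))
```

```text
4.6167 [549.41419276 -15.28510617 128.80866853] [-0.07392797  0.37234399 -1.23290892]
```

View pics/a1.png

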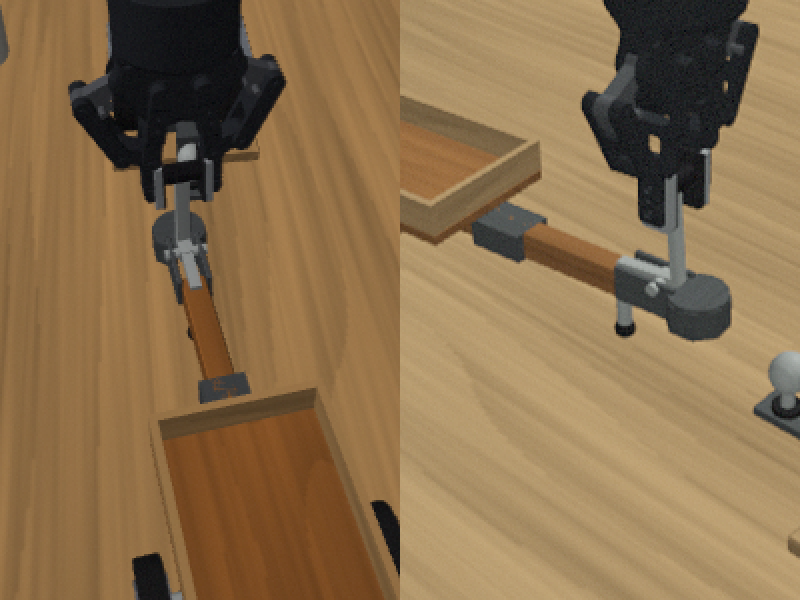

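Handle now stands upright (side view barrel at about (178,172) in the left half). Release and move above the drawbar grip.

Call:
step_arm:
  targets:
    - [[0, 0, 0, 0, 0, 0], [0, 0, 0, 0, 0, 0], [0, 0, 0, 0, 0, 0], [0, 0, 20, 0, 0, 0], [0, 0, 50, 0, 0, 0], [2, -15, 60, 0, 0, 0], [5, -40, 60, 0, 0, 0], [8, -65, 60, 0, 0, 0], [12, -87, 55, 0, 0, 0], [12, -87, 30, 0, 0, 0], [12, -87, 10, 0, 0, 0], [12, -87, 10, 0, 0, 0]]
  fingers: -0.3

```text
time: 5.72
tool_pos: [558.6, -102.0, 134.2]
tcp_rot: [-179.6, -0.2, 96.7]
ft_force: [-1.1, -0.1, -1.4]
finger_gap: 55.5
grip_force: 0.0
```

Run:
```python
from h import *
s=r.sense();print(s["time"],s["tool_pos"],s["ft_force"])
w=vision.snapshot("wrist");d=vision.snapshot("side");e=vision.snapshot("scene")
import pickle;pickle.dump((w,d,e),open("d1.pkl","wb"))
z=lambda i,x,y,w,h,f:cv2.resize(i[y:y+h,x:x+w],None,fx=f,fy=f,interpolation=cv2.INTER_CUBIC)
top=np.hstack([z(d["img"],260,200,160,120,2.5),z(e["img"],240,200,160,120,2.5)])
cv2.imwrite("pics/a2.png",np.vstack([top,np.hstack([z(w["img"],120,0,400,300,1),np.zeros((300,400,3),np.uint8)])]))
print(s["tcp_rot"])
```

```text
5.7167 [ 558.57185235 -102.04343602  134.20305425] [-1.0613949  -0.11056338 -1.42687726]
[-1.79616261e+02 -1.53362707e-01  9.66927157e+01]
```

View pics/a2.png

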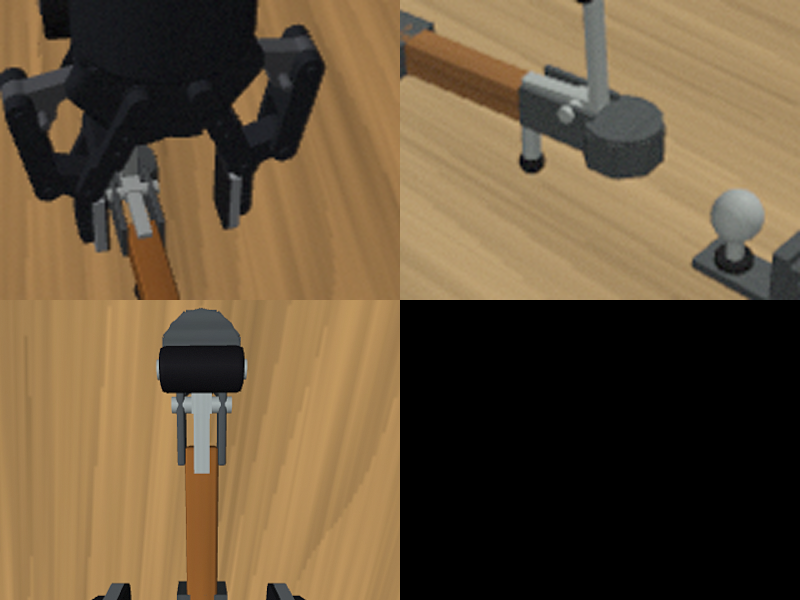

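Call:
step_arm:
  targets:
    - [[0, 2, 0, 0, 0, 0], [0, 2, -30, 0, 0, 0], [0, 2, -60, 0, 0, 0], [0, 2, -80, 0, 0, 0], [0, 2, -88, 0, 0, 0], [0, 2, -88, 0, 0, 0], [0, 2, -88, 0, 0, 0], [0, 2, -88, 0, 0, 0]]

```text
time: 6.53
tool_pos: [563.2, -100.4, 53.3]
tcp_rot: [179.8, 0.1, 96.8]
ft_force: [-0.6, 1.1, -0.6]
finger_gap: 55.5
grip_force: 0.0
```

Run:
```python
from h import *
s=r.sense();print(s["time"],s["tool_pos"],s["tcp_rot"],s["ft_force"])
```

```text
6.5333 [ 563.16886567 -100.43462316   53.32896939] [1.79809385e+02 7.97022856e-02 9.67742759e+01] [-0.57567518  1.05574649 -0.58630629]
```

Call:
step_arm:
  targets:
    - [[-1, 0, -4, 0, 0, 0], [-1, 0, -4, 0, 0, 0], [-1, 0, -4, 0, 0, 0], [-1, 0, -4, 0, 0, 0]]

```text
time: 6.87
tool_pos: [560.7, -100.2, 47.4]
tcp_rot: [180.0, 0.0, 96.8]
ft_force: [-0.3, -0.7, 0.7]
finger_gap: 55.5
grip_force: 0.0
```

Call:
step_arm:
  targets:
    - [[0, 0, 0, 0, 0, 0], [0, 0, 0, 0, 0, 0], [0, 0, 0, 0, 0, 0], [0, 0, 0, 0, 0, 0], [0, 0, 0, 0, 0, 0], [0, 0, 0, 0, 0, 0], [0, 0, 0, 0, 0, 0]]
  fingers: 1
  newtons: 25

```text
time: 7.45
tool_pos: [560.5, -100.1, 47.0]
tcp_rot: [180.0, 0.0, 96.8]
ft_force: [0.4, 1.1, 1.0]
finger_gap: 17.5
grip_force: 28.9
```

Call:
step_arm:
  targets:
    - [[0, 0, 5, 0, 0, 0], [0, 0, 10, 0, 0, 0], [0, 0, 15, 0, 0, 0], [0, 0, 20, 0, 0, 0], [0, 0, 26, 0, 0, 0], [0, 0, 26, 0, 0, 0], [0, 0, 26, 0, 0, 0], [0, 0, 26, 0, 0, 0], [0, 0, 26, 0, 0, 0]]

```text
time: 8.2
tool_pos: [560.9, -100.0, 73.3]
tcp_rot: [179.9, 0.0, 96.8]
ft_force: [0.5, 1.9, 1.8]
finger_gap: 17.4
grip_force: 28.8
```

```bash
cat > two.py <<'E'
from h import *
import pickle,sys
s=r.sense();print(s["time"],s["tool_pos"],s["tcp_rot"],s["ft_force"],s["finger_gap"])
d=vision.snapshot("side");e=vision.snapshot("scene")
pickle.dump((d,e),open("d2.pkl","wb"))
z=lambda i,x,y:cv2.resize(i[y:y+150,x:x+100],None,fx=4,fy=4,interpolation=cv2.INTER_CUBIC)
sx,sy,ex,ey=map(int,sys.argv[2:])
cv2.imwrite(f"pics/{sys.argv[1]}.png",np.hstack([z(d["img"],sx,sy),z(e["img"],ex,ey)]))
E
python3 two.py b1 265 180 300 180
```

```text
8.2 [ 560.92713072 -100.02426629   73.34042319] [1.79937513e+02 1.63891172e-02 9.67781747e+01] [0.51305093 1.94569529 1.76534783] 17.393867345842175
```

View pics/b1.png

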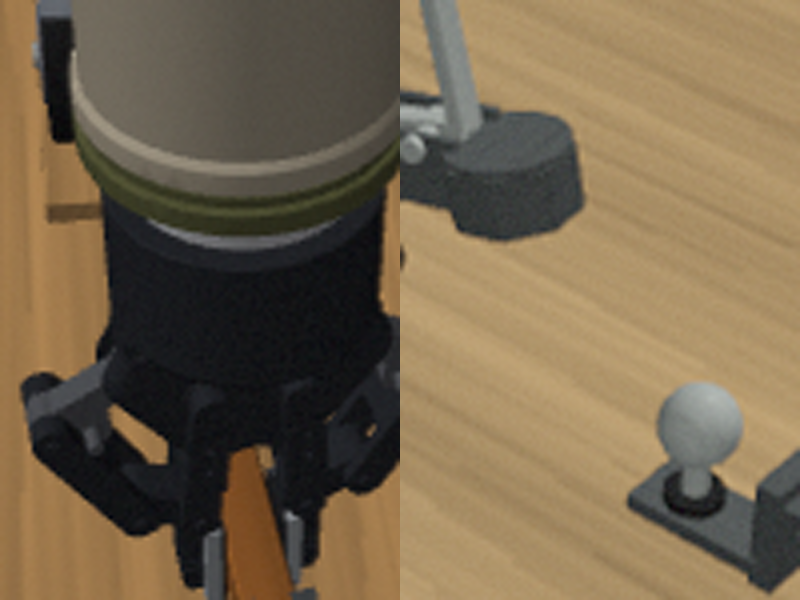

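Scene view: the coupler is lifted, centre column ≈ 328.6, and the ball is at (374.5,286). The side view is blocked by the arm, so I'll check the fore-aft position from the scene columns.

Run:
```python
from h import *
import pickle
np.set_printoptions(precision=1,suppress=True)
d,e=pickle.load(open("d2.pkl","rb"))
g=np.array([560.8,-100,0]);a=np.radians(96.78);u=np.array([np.cos(a),np.sin(a),0])
P=g+104.2*u;P[2]=84
print(P,proj(e,P),proj(e,P+[0,0,18]),proj(e,P+u*3),proj(e,P+[3,0,0]))
B=np.array([564.3,84.7,53.1]);print(proj(e,B),proj(e,B+[0,0,25]),proj(e,B+[0,3,0]),proj(e,B+[3,0,0]))
```

```text
[548.5   3.5  84. ] [329.5 228.8] [329.8 215.9] [331.6 229.6] [327.8 229.9]
[375.1 285.8] [376.5 268. ] [377.2 286.9] [373.4 287.1]
```

Call:
step_arm:
  targets:
    - [[0.6, 7, 0, 0, 0, -0.007], [1.2, 14, 0, 0, 0, -0.014], [1.8, 21, 0, 0, 0, -0.021], [2.5, 28, 0, 0, 0, -0.029], [3.1, 35, 0, 0, 0, -0.036], [3.7, 42, 0, 0, 0, -0.043], [4.3, 49, 0, 0, 0, -0.05], [5, 56, 0, 0, 0, -0.058], [5.6, 63, 0, 0, 0, -0.066], [6.2, 70, 0, 0, 0, -0.073], [6.7, 76, 0, 0, 0, -0.08], [7, 80, 0, 0, 0, -0.083]]

```text
time: 9.3
tool_pos: [567.5, -19.2, 72.9]
tcp_rot: [-180.0, -0.0, 92.0]
ft_force: [-0.6, -2.3, -0.6]
finger_gap: 17.7
grip_force: 28.5
```

Call:
step_arm:
  targets:
    - [[0, 0, 0, 0, 0, 0], [0, 0, 0, 0, 0, 0], [0, 0, 0, 0, 0, 0], [0, 0, 0, 0, 0, 0]]

```text
time: 9.63
tool_pos: [567.5, -20.0, 73.0]
tcp_rot: [180.0, -0.0, 92.0]
ft_force: [-0.4, 1.9, 0.5]
finger_gap: 17.5
grip_force: 28.8
```

```bash
python3 two.py c1 290 180 325 180
python3 - <<'E'
from h import *
import pickle
d,e=pickle.load(open("d2.pkl","rb"))
print(proj(e,(564.3,84.7,84)))
E
```

```text
9.6333 [567.50463511 -20.02550336  73.00780262] [ 1.79986759e+02 -2.28744859e-02  9.19996156e+01] [-0.35271055  1.93463462  0.52127205] 17.46013236668216
[376.86712577 263.71670439]
```

View pics/c1.png

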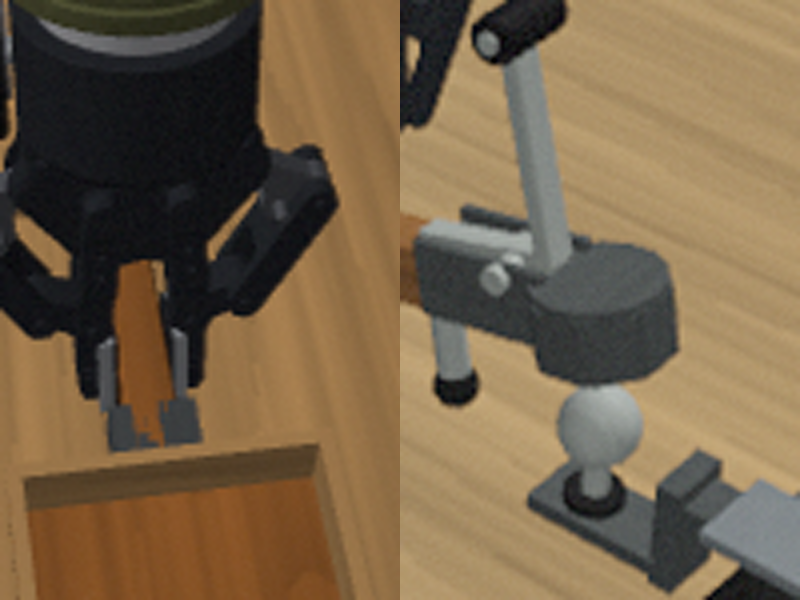

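Coupler centre column is about 375.9 with the ball at 374.6. Allowing for the tilt and the camera bias, they are aligned. Descending gently.

Call:
step_arm:
  targets:
    - [[0, 0, -3, 0, 0, 0], [0, 0, -6, 0, 0, 0], [0, 0, -7, 0, 0, 0], [0, 0, -8, 0, 0, 0], [0, 0, -9, 0, 0, 0], [0, -0.2, -10, 0, 0, 0], [0, -0.4, -11, 0, 0, 0], [0, -0.4, -11, 0, 0, 0], [0, -0.4, -11, 0, 0, 0]]

```text
time: 10.48
tool_pos: [567.4, -20.6, 61.8]
tcp_rot: [-180.0, 0.0, 92.0]
ft_force: [-0.1, 0.8, 2.3]
finger_gap: 17.4
grip_force: 28.8
```

Call:
step_arm:
  targets:
    - [[0, 0, -1, 0, 0, 0], [0, 0, -2, 0, 0, 0], [0, -0.2, -3, 0, 0, 0], [0, -0.2, -3, 0, 0, 0], [0, -0.2, -3, 0, 0, 0]]

```text
time: 10.9
tool_pos: [567.4, -20.7, 58.8]
tcp_rot: [-180.0, 0.0, 92.0]
ft_force: [-0.4, 1.0, 1.0]
finger_gap: 17.5
grip_force: 28.8
```

Call:
step_arm:
  targets:
    - [[0, 0, -1, 0, 0, 0], [0, 0, -2, 0, 0, 0], [0, -0.1, -2, 0, 0, 0], [0, -0.1, -2, 0, 0, 0]]

```text
time: 11.23
tool_pos: [567.4, -20.8, 56.8]
tcp_rot: [-180.0, -0.0, 92.0]
ft_force: [0.3, 1.5, 2.4]
finger_gap: 17.4
grip_force: 28.7
```

Call:
step_arm:
  targets:
    - [[0, 0, -1, 0, 0, 0], [0, 0, -1, 0, 0, 0], [0, 0, -1, 0, 0, 0]]

```text
time: 11.48
tool_pos: [567.4, -20.8, 55.8]
tcp_rot: [-180.0, -0.0, 92.0]
ft_force: [2.0, 1.9, 0.5]
finger_gap: 17.1
grip_force: 28.7
```

Call:
step_arm:
  targets:
    - [[0, 0, -1, 0, 0, 0], [0, 0, -1, 0, 0, 0], [0, 0, -1, 0, 0, 0]]

```text
time: 11.73
tool_pos: [567.5, -20.9, 55.0]
tcp_rot: [180.0, 0.0, 92.0]
ft_force: [-0.3, 1.7, 3.5]
finger_gap: 17.5
grip_force: 28.9
```

Call:
step_arm:
  targets:
    - [[0, 0, -0.5, 0, 0, 0], [0, 0, -0.5, 0, 0, 0], [0, 0, -0.5, 0, 0, 0]]

```text
time: 11.98
tool_pos: [567.5, -20.9, 54.7]
tcp_rot: [180.0, 0.0, 92.0]
ft_force: [-0.4, 2.3, 4.7]
finger_gap: 17.6
grip_force: 29.3
```

Call:
step_arm:
  targets:
    - [[0, 0, -0.5, 0, 0, 0], [0, 0, -0.5, 0, 0, 0], [0, 0, -0.5, 0, 0, 0]]

```text
time: 12.23
tool_pos: [567.6, -21.0, 54.5]
tcp_rot: [180.0, 0.0, 92.0]
ft_force: [-2.1, 0.7, 7.0]
finger_gap: 17.3
grip_force: 29.6
```

Call:
step_arm:
  targets:
    - [[0, 0, -0.5, 0, 0, 0], [0, 0, -1, 0, 0, 0], [0, 0, -1, 0, 0, 0], [0, 0, -1, 0, 0, 0]]

```text
time: 12.57
tool_pos: [568.0, -21.0, 54.1]
tcp_rot: [179.9, 0.0, 92.0]
ft_force: [-2.7, 0.2, 11.1]
finger_gap: 17.5
grip_force: 30.2
```

Call:
step_arm:
  targets:
    - [[0, 0, -0.5, 0, 0, 0], [0, 0, -0.7, 0, 0, 0], [0, 0, -0.7, 0, 0, 0], [0, 0, -0.7, 0, 0, 0]]

```text
time: 12.9
tool_pos: [568.3, -21.1, 53.8]
tcp_rot: [179.9, 0.0, 92.0]
ft_force: [-4.1, 1.9, 14.7]
finger_gap: 17.8
grip_force: 30.6
```

Call:
step_arm:
  targets:
    - [[0, 0, 0, 0, 0, 0], [0, 0, 0, 0, 0, 0], [0, 0, 0, 0, 0, 0], [0, 0, 0, 0, 0, 0], [0, 0, 0, 0, 0, 0], [0, 0, 0, 0, 0, 0], [0, 0, 0, 0, 0, 0], [0, 0, 0, 0, 0, 0], [0, 0, 0, 0, 0, 0], [0, 0, 0, 0, 0, 0], [0, 0, 0, 0, 0, 0], [0, 0, 0, 0, 0, 0]]

```text
time: 13.9
tool_pos: [568.2, -21.1, 53.8]
tcp_rot: [179.9, 0.0, 92.0]
ft_force: [-4.1, 1.9, 14.1]
finger_gap: 17.8
grip_force: 30.6
```

Call:
step_arm:
  targets:
    - [[0, 0, -0.2, 0, 0, 0], [0, 0, -0.2, 0, 0, 0], [0, 0, -0.2, 0, 0, 0], [0, 0, -0.2, 0, 0, 0], [0, 0, -0.2, 0, 0, 0], [0, 0, -0.2, 0, 0, 0], [0, 0, -0.2, 0, 0, 0], [0, 0, -0.2, 0, 0, 0], [0, 0, -0.2, 0, 0, 0], [0, 0, -0.2, 0, 0, 0], [0, 0, -0.2, 0, 0, 0], [0, 0, -0.2, 0, 0, 0]]

```text
time: 14.9
tool_pos: [568.3, -21.1, 53.7]
tcp_rot: [179.9, 0.0, 92.0]
ft_force: [-4.5, 1.1, 13.7]
finger_gap: 17.5
grip_force: 30.7
```

```bash
python3 two.py c2 290 180 325 180
```

```text
14.9 [568.33352596 -21.06270681  53.72736815] [1.79897378e+02 2.36972297e-02 9.19850688e+01] [-4.5197737   1.11364372 13.71565226] 17.54584791182732
```

View pics/c2.png

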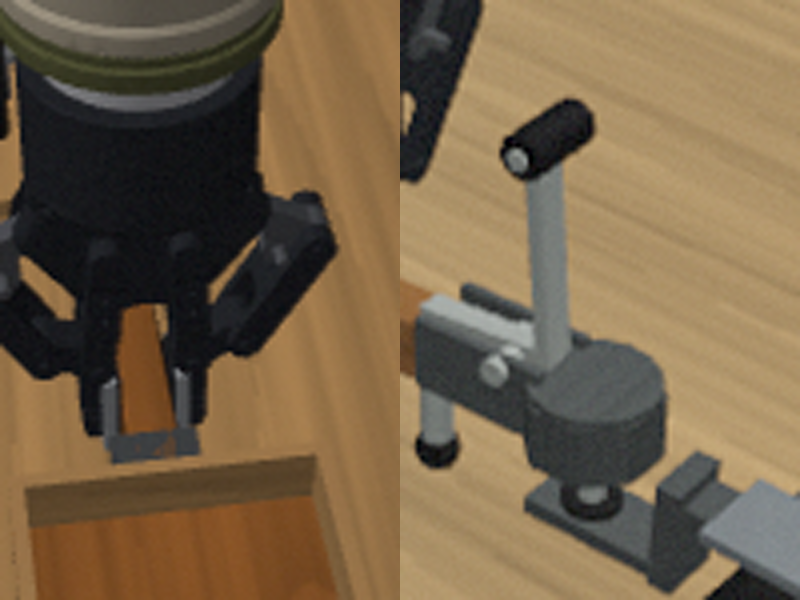

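The ball is inside the coupler: its top centre is at about row 274, and home predicts 273.7. I'll press slightly harder for one more second for margin, then unload, open and rise.

Call:
step_arm:
  targets:
    - [[0, 0, -0.4, 0, 0, 0], [0, 0, -0.7, 0, 0, 0], [0, 0, -0.7, 0, 0, 0], [0, 0, -0.7, 0, 0, 0], [0, 0, -0.7, 0, 0, 0], [0, 0, -0.7, 0, 0, 0], [0, 0, -0.7, 0, 0, 0], [0, 0, -0.7, 0, 0, 0], [0, 0, -0.7, 0, 0, 0], [0, 0, -0.7, 0, 0, 0], [0, 0, -0.7, 0, 0, 0], [0, 0, -0.7, 0, 0, 0]]

```text
time: 16.0
tool_pos: [568.6, -21.1, 53.5]
tcp_rot: [179.9, 0.0, 92.0]
ft_force: [-5.2, 1.0, 15.9]
finger_gap: 17.3
grip_force: 31.4
```

Call:
step_arm:
  targets:
    - [[0, 0, 0.5, 0, 0, 0], [0, 0, 1, 0, 0, 0], [0, 0, 1.5, 0, 0, 0], [0, 0, 2, 0, 0, 0], [0, 0, 2, 0, 0, 0], [0, 0, 2, 0, 0, 0]]

```text
time: 16.5
tool_pos: [568.2, -21.1, 54.2]
tcp_rot: [179.9, 0.0, 92.0]
ft_force: [0.5, 0.2, 7.6]
finger_gap: 17.9
grip_force: 29.6
```

Call:
step_arm:
  targets:
    - [[0, 0, 1, 0, 0, 0], [0, 0, 1.5, 0, 0, 0], [0, 0, 1.5, 0, 0, 0]]

```text
time: 16.75
tool_pos: [567.7, -21.0, 54.8]
tcp_rot: [180.0, 0.0, 92.0]
ft_force: [2.7, -0.4, 0.9]
finger_gap: 17.8
grip_force: 28.7
```

Call:
step_arm:
  targets:
    - [[0, 0, 0, 0, 0, 0], [0, 0, 0, 0, 0, 0], [0, 0, 0, 0, 0, 0], [0, 0, 0, 0, 0, 0], [0, 0, 20, 0, 0, 0], [0, 0, 50, 0, 0, 0], [0, 0, 85, 0, 0, 0], [0, 0, 115, 0, 0, 0], [0, 0, 130, 0, 0, 0], [0, 0, 130, 0, 0, 0], [0, 0, 130, 0, 0, 0], [0, 0, 130, 0, 0, 0]]
  fingers: -0.3

```text
time: 17.75
tool_pos: [566.7, -20.7, 183.5]
tcp_rot: [-179.9, -0.0, 92.0]
ft_force: [-0.3, -0.2, -0.7]
finger_gap: 55.5
grip_force: 0.0
```

Run:
```python
from h import *
np.set_printoptions(precision=1,suppress=True)
s=r.sense();print(s["time"],s["tool_pos"],s["ft_force"],s["finger_gap"])
d=vision.snapshot("wrist");e=vision.snapshot("scene")
def blobs(im,x0,x1,y0,y1,v):
    m=np.zeros(im.shape[:2],np.uint8);m[y0:y1,x0:x1]=(cv2.cvtColor(im,cv2.COLOR_BGR2HSV)[y0:y1,x0:x1,2]<v)
    n,_,st,ce=cv2.connectedComponentsWithStats(m);return [(st[i],ce[i]) for i in range(1,n) if st[i][4]>60]
bw=blobs(d["img"],240,420,0,260,45);be=blobs(e["img"],340,390,195,235,70)
print("w",bw);print("s",be)
P=[564.5,84.5,52];print("expect scene px",proj(e,[563,67.5,141]),"wrist",proj(d,[564,67.5,141]))
pw=max(bw,key=lambda t:t[0][4])[1];pe=max(be,key=lambda t:t[0][4])[1]
print("tri",tri(d,pw,e,pe))
for z in(136,140,144):print(plane(d,pw,z),plane(e,pe,z))
```

```text
17.75 [566.7 -20.7 183.5] [-0.3 -0.2 -0.7] 55.534949217411935
w [(array([307,  21,  31,  11, 291], dtype=int32), array([321.8,  25.7])), (array([ 290,   80,   63,   36, 2174], dtype=int32), array([321.1,  97. ]))]
s [(array([350, 203,  24,  20, 251], dtype=int32), array([362.4, 212.1]))]
expect scene px [367.9 212.8] wrist [321.9  81.1]
tri (array([564. ,  61.3, 139.7]), np.float64(0.31328359545402495))
[563.9  61.7 136. ] [559.5  57.8 136. ]
[563.9  61.4 140. ] [564.5  61.5 140. ]
[563.9  61.2 144. ] [569.5  65.2 144. ]
```

Call:
step_arm:
  targets:
    - [[0, 10, 15, 0, 0, 0], [-1, 35, 20, 0, 0, 0], [-2, 60, 20, 0, 0, 0], [-2.7, 82, 20, 0, 0, 0], [-2.7, 82, 20, 0, 0, 0], [-2.7, 82, 20, 0, 0, 0], [-2.7, 82, 0, 0, 0, 0], [-2.7, 82, -20, 0, 0, 0], [-2.7, 82, -35, 0, 0, 0], [-2.7, 82, -41, 0, 0, 0], [-2.7, 82, -41, 0, 0, 0], [-2.7, 82, -41, 0, 0, 0]]

```text
time: 18.85
tool_pos: [564.5, 60.5, 143.6]
tcp_rot: [-179.9, 0.0, 92.0]
ft_force: [-0.6, -0.0, 0.4]
finger_gap: 55.5
grip_force: 0.0
```

Call:
step_arm:
  targets:
    - [[0, 0, 0, 0, 0, 0], [0, 0, 0, 0, 0, 0], [0, 0, 0, 0, 0, 0], [0, 0, 0, 0, 0, 0], [0, 0, 0, 0, 0, 0], [0, 0, 0, 0, 0, 0]]
  fingers: 1
  newtons: 22

```text
time: 19.35
tool_pos: [565.4, 61.3, 144.7]
tcp_rot: [179.9, -0.0, 92.0]
ft_force: [1.9, 0.2, 4.3]
finger_gap: 25.7
grip_force: 26.0
```

Call:
step_arm:
  targets:
    - [[0.2, -4, 0, 0, 0, 0], [0.3, -8.7, 0, 0, 0, 0], [0.5, -13, -0.5, 0, 0, 0], [0.6, -17.3, -1.4, 0, 0, 0], [0.8, -21.5, -2.4, 0, 0, 0], [0.9, -25.6, -3.8, 0, 0, 0], [1, -29.6, -5.4, 0, 0, 0], [1.2, -33.6, -7.2, 0, 0, 0], [1.3, -37.4, -9.3, 0, 0, 0], [1.4, -41.1, -11.7, 0, 0, 0], [1.5, -44.6, -14.2, 0, 0, 0], [1.7, -48, -16.9, 0, 0, 0]]

```text
time: 20.35
tool_pos: [566.8, 11.7, 127.2]
tcp_rot: [180.0, 0.1, 92.0]
ft_force: [0.0, -4.3, 4.9]
finger_gap: 25.6
grip_force: 26.2
```

Call:
step_arm:
  targets:
    - [[0.1, -4, -2, 0, 0, 0], [0.2, -7.3, -5.2, 0, 0, 0], [0.3, -10.2, -8.5, 0, 0, 0], [0.4, -12.8, -12.1, 0, 0, 0], [0.5, -15.3, -16, 0, 0, 0], [0.6, -17.5, -19.8, 0, 0, 0], [0.7, -19.5, -23.8, 0, 0, 0], [0.7, -21.1, -27.8, 0, 0, 0], [0.7, -21.1, -27.8, 0, 0, 0], [0.7, -21.1, -27.8, 0, 0, 0]]

```text
time: 21.18
tool_pos: [566.3, -7.6, 98.1]
tcp_rot: [-179.9, -0.0, 92.0]
ft_force: [0.1, -2.6, 0.1]
finger_gap: 25.7
grip_force: 25.7
```

Call:
step_arm:
  targets:
    - [[0, -1.6, -4, 0, 0, 0], [0.1, -2.7, -8.4, 0, 0, 0], [0.1, -3.6, -12, 0, 0, 0], [0.1, -4.1, -15, 0, 0, 0], [0.1, -4.3, -17, 0, 0, 0], [0.1, -4.3, -17, 0, 0, 0], [0.1, -4.3, -17, 0, 0, 0]]

```text
time: 21.77
tool_pos: [567.2, -12.0, 82.3]
tcp_rot: [-180.0, -0.0, 92.0]
ft_force: [-0.4, 2.4, 3.3]
finger_gap: 25.2
grip_force: 26.0
```

Call:
step_arm:
  targets:
    - [[0, 0, -1, 0, 0, 0], [0, 0, -2, 0, 0, 0], [0, 0, -2, 0, 0, 0], [0, 0, -2, 0, 0, 0]]

```text
time: 22.1
tool_pos: [567.9, -12.2, 81.1]
tcp_rot: [179.9, 0.0, 92.0]
ft_force: [-3.0, 1.3, 7.6]
finger_gap: 25.0
grip_force: 26.4
```

Call:
step_arm:
  targets:
    - [[0, 0, -1, 0, 0, 0], [0, 0, -1, 0, 0, 0], [0, 0, -1, 0, 0, 0], [0, 0, -1, 0, 0, 0]]

```text
time: 22.43
tool_pos: [568.3, -12.3, 80.6]
tcp_rot: [179.9, 0.0, 92.0]
ft_force: [-2.6, 2.5, 9.8]
finger_gap: 25.1
grip_force: 26.7
```

Call:
step_arm:
  targets:
    - [[0, 0, -0.7, 0, 0, 0], [0, 0, -1.4, 0, 0, 0], [0, 0, -1.4, 0, 0, 0], [0, 0, -1.4, 0, 0, 0]]

```text
time: 22.77
tool_pos: [568.8, -12.3, 79.9]
tcp_rot: [179.8, 0.0, 92.0]
ft_force: [-3.1, 2.2, 12.6]
finger_gap: 25.3
grip_force: 27.0
```

Call:
step_arm:
  targets:
    - [[0, 0, 2, 0, 0, 0], [0, 0, 4, 0, 0, 0], [0, 0, 4, 0, 0, 0]]

```text
time: 23.02
tool_pos: [567.9, -12.6, 82.4]
tcp_rot: [179.9, 0.0, 92.0]
ft_force: [1.0, -0.3, 2.1]
finger_gap: 25.4
grip_force: 25.9
```

Call:
step_arm:
  targets:
    - [[0, 0, 0, 0, 0, 0], [0, 0, 0, 0, 0, 0], [0, 0, 0, 0, 0, 0], [0, 0, 0, 0, 0, 0], [0, 0, 20, 0, 0, 0], [0, 0, 50, 0, 0, 0], [0, 0, 60, 0, 0, 0], [0, 0, 60, 0, 0, 0], [0, 0, 60, 0, 0, 0], [0, 0, 60, 0, 0, 0]]
  fingers: -0.3

```text
time: 23.85
tool_pos: [566.5, -12.1, 140.3]
tcp_rot: [-179.9, -0.0, 92.0]
ft_force: [0.1, 0.9, -0.4]
finger_gap: 55.6
grip_force: 0.0
```

```bash
cat > chk.py <<'E'
from h import *
np.set_printoptions(precision=1,suppress=True)
s=r.sense();print(s["time"],s["tool_pos"],s["ft_force"])
d=vision.snapshot("wrist");e=vision.snapshot("scene");i=vision.snapshot("side")
cv2.imwrite("pics/e_s.png",e["img"]);cv2.imwrite("pics/e_w.png",d["img"])
def blobs(im,c,w,v):
    x,y=map(int,c);m=np.zeros(im.shape[:2],np.uint8);q=np.s_[max(0,y-w):y+w,x-w:x+w]
    m[q]=cv2.cvtColor(im,cv2.COLOR_BGR2HSV)[q][...,2]<v
    n,_,st,ce=cv2.connectedComponentsWithStats(m);return [(st[k],ce[k]) for k in range(1,n) if st[k][4]>40]
G=[567,-11.5,78]
bw=blobs(d["img"],proj(d,G),45,45);be=blobs(e["img"],proj(e,G),22,55);bi=blobs(i["img"],proj(i,G),25,50)
print("w",proj(d,G),bw);print("e",proj(e,G),be);print("i",proj(i,G),bi)
pw=max(bw,key=lambda t:t[0][4])[1];pe=max(be,key=lambda t:t[0][4])[1]
print(tri(d,pw,e,pe))
E
python3 chk.py
```

```text
23.85 [566.5 -12.1 140.3] [ 0.1  0.9 -0.4]
w [321.5 263.5] [(array([ 297,  253,   49,   26, 1180], dtype=int32), array([321.1, 265.5])), (array([297, 295,   8,  13, 100], dtype=int32), array([300.6, 301.2])), (array([336, 295,   8,  13,  99], dtype=int32), array([339.3, 301.2]))]
e [309.3 234.8] [(array([298, 227,  21,  18, 173], dtype=int32), array([308., 235.]))]
i [324.1 259.8] [(array([315, 256,  19,  11, 160], dtype=int32), array([324. , 260.6]))]
(array([566.9, -13.3,  76.8]), np.float64(0.4539879986399142))
```

Call:
step_arm:
  targets:
    - [[0, -1, 0, 0, 0, 0], [0, -1, 0, 0, 0, 0], [0, -1, 0, 0, 0, 0], [0, -1, 0, 0, 0, 0], [0, -1, 0, 0, 0, 0], [0, -1, 0, 0, 0, 0], [0, -1, -10, 0, 0, 0], [0, -1, -20, 0, 0, 0], [0, -1, -28, 0, 0, 0], [0, -1, -31, 0, 0, 0], [0, -1, -31, 0, 0, 0]]
  fingers: 1

```text
time: 24.92
tool_pos: [565.9, -13.1, 108.6]
tcp_rot: [-179.8, -0.0, 92.0]
ft_force: [-0.1, 0.3, -0.2]
finger_gap: 0.1
grip_force: 0.0
```

Call:
step_arm:
  targets:
    - [[0, 0, -1, 0, 0, 0], [0, 0, -2, 0, 0, 0], [0, 0, -3, 0, 0, 0], [0, 0, -3, 0, 0, 0]]

```text
time: 25.25
tool_pos: [567.4, -13.2, 107.9]
tcp_rot: [180.0, 0.0, 92.0]
ft_force: [-0.2, -0.4, 0.1]
finger_gap: 0.0
grip_force: 0.0
```

Call:
step_arm:
  targets:
    - [[0, 0, -1, 0, 0, 0], [0, 0, -2, 0, 0, 0], [0, 0, -2, 0, 0, 0], [0, 0, -2, 0, 0, 0]]

```text
time: 25.58
tool_pos: [567.6, -13.3, 106.3]
tcp_rot: [179.9, 0.0, 92.0]
ft_force: [0.0, 0.1, 3.6]
finger_gap: -0.0
grip_force: 1.7
```

Call:
step_arm:
  targets:
    - [[0, 0, -1, 0, 0, 0], [0, 0, -1.5, 0, 0, 0], [0, 0, -1.5, 0, 0, 0], [0, 0, -1.5, 0, 0, 0]]

```text
time: 25.92
tool_pos: [567.9, -13.4, 105.2]
tcp_rot: [179.9, 0.0, 92.0]
ft_force: [-1.5, 0.4, 7.8]
finger_gap: 0.4
grip_force: 3.9
```

Call:
step_arm:
  targets:
    - [[0, 0, -1, 0, 0, 0], [0, 0, -1.5, 0, 0, 0], [0, 0, -1.5, 0, 0, 0], [0, 0, -1.5, 0, 0, 0]]

```text
time: 26.25
tool_pos: [568.4, -13.4, 104.5]
tcp_rot: [179.8, 0.0, 92.0]
ft_force: [-2.2, 0.7, 10.2]
finger_gap: -0.1
grip_force: 5.5
```

Call:
step_arm:
  targets:
    - [[0, 0, 5, 0, 0, 0], [0, 0, 35, 0, 0, 0], [0, 0, 35, 0, 0, 0], [0, 0, 35, 0, 0, 0], [0, 0, 35, 0, 0, 0], [0, 0, 35, 0, 0, 0]]

```text
time: 26.75
tool_pos: [566.4, -13.1, 136.5]
tcp_rot: [-179.9, -0.0, 92.0]
ft_force: [-0.2, -0.6, 0.1]
finger_gap: 0.2
grip_force: 0.0
```

```bash
python3 chk.py
python3 - <<'E'
from h import *
# same-view check: barrel vs coupler top in the side view, predicted for handle down
i=vision.snapshot("side");e=vision.snapshot("scene")
for n,P in(("ball",(564.4,84.7,53)),("coupler top",(564.4,84.7,71.5)),("barrel if down",(567.6,-10.8,77.8))):print(n,proj(i,P),proj(e,P))
E
```

```text
26.75 [566.4 -13.1 136.5] [-0.2 -0.6  0.1]
w [321.7 264.4] [(array([ 297,  254,   51,   55, 1468], dtype=int32), array([321.5, 271.3])), (array([282, 291,  19,  18, 273], dtype=int32), array([291.7, 299.9])), (array([336, 291,  19,  18, 272], dtype=int32), array([344.9, 299.8]))]
e [309.3 234.8] [(array([297, 227,  21,  18, 171], dtype=int32), array([307.6, 234.9]))]
i [324.1 259.8] [(array([312, 234,   7,  10,  52], dtype=int32), array([315.6, 237.8])), (array([316, 256,  18,  11, 162], dtype=int32), array([324.4, 260.8]))]
(array([566.8, -15.3,  76.2]), np.float64(1.4937425606445498))
ball [316.06685865 228.4591783 ] [375.01707706 285.86688946]
coupler top [315.83795435 219.71145692] [376.07510849 272.82605062]
barrel if down [324.45045737 259.53333032] [309.42067102 235.38504313]
```

Run:
```python
from h import *
i=vision.snapshot("side");e=vision.snapshot("scene")
print(tri(e,(307.8,234.9),i,(324.3,260.7)))
```

```text
(array([567.43348359, -13.09672401,  77.52227728]), np.float64(0.7120747158289933))
```

Call:
step_arm:
  targets:
    - [[0, 0, 40, 0, 0, 0], [0, 0, 80, 0, 0, 0], [0, 0, 110, 0, 0, 0], [-10, -40, 120, 0, 0, 0], [-40, -80, 120, 0, 0, 0], [-60, -120, 120, 0, 0, 0], [-60, -120, 120, 0, 0, 0], [-60, -120, 120, 0, 0, 0], [-60, -120, 120, 0, 0, 0]]

```text
time: 27.85
tool_pos: [507.1, -133.5, 257.7]
tcp_rot: [180.0, -0.0, 91.9]
ft_force: [-0.2, 0.7, -0.5]
finger_gap: -0.1
grip_force: 0.0
```

```bash
python3 -c "
from bench import r
print(r.hand_in())"
```

```text
the job is handed in; nothing more can be done
None
```

The job is handed in at about 28 s, and the measurements agree that the trailer is hitched and locked: ball inside the coupler at the home height, pressed at 14–16 N on the drawbar for about 3 s, and handle pressed down to its stop with the arm withdrawn; `hand_in()` gave no verdict.

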